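# Shut the curing chamber past its catch and start it

### The arm

A 7-joint arm with a two-finger parallel gripper is mounted at the origin on a cart in front of the work surface, level with it; the furniture and walls round the work are solid. World frame = base frame: x ahead of the robot, y to its left, z up, the work surface at z = 0. Lengths are in m, angles in degrees, forces in N, time in s.
With the tool pointing down it reaches from about 0.425 to 0.875 m from the base axis. Payload 4.7 kg.
Tool frame: the origin (TCP) lies between the finger pads; the fingertips stand 14 mm ahead of it and the grasp point (between the pads) lies 5 mm behind it (env.tip_reach is the distance from the TCP to the fingertips, in m); z points along the fingers, y is the direction in which the jaws open and shut (so a half turn about z gives the same grasp; the last joint's range is limited). The gripper opens to 87 mm and grips with 3 to 60 N. Pads are 19 mm wide; open, the fingers measure 117 mm over their backs; the gripper's body (75 mm by 190 mm) begins 51 mm behind the grasp point.
Start: joints at [65.208, 18.392, -4.016, 83.108, 1.295, 78.541, -3.26], TCP at [0.281, -0.586, 0.237] pointing down, gripper open.
Joint ranges: [-163.93, 163.93], [-17.29, 119.83], [-79.2, 71.16], [3.27, 140.29], [-89.18, 269.18], [5.43, 117.66], [-154.24, 154.24]. Speed limits (degrees/s): [147.25, 147.25, 180, 180, 180, 180, 180].

### API

Orientations are given as [roll, pitch, yaw] about the fixed x, y, z axes, in that order (R = Rz(yaw) Ry(pitch) Rx(roll)).
In Python, from cell import env gives the robot as it stands. The module is installed in compiled form; this text tells all that it offers.
- The arm moves only by the shell command python3 -m pendant 'ROWS' [FORCE]. ROWS is JSON, a list of rows, each an object of numbers: "rx", "ry", "rz": the turn, a rotation vector about the tool's x, y, z in degrees; "tx", "ty", "tz": the shift along the tool's x, y, z in mm; "jaw": the finger opening in mm, from 0 to 87. In form: [{"rx": .., "ry": .., "rz": .., "tx": .., "ty": .., "tz": .., "jaw": ..}, ...]. A call has 1 to 20 rows; each row shifts and turns the commanded pose from where the row before left it, along the tool's axes as they then stand; what a row does not reach is not made up. A row lasts 1/12 s, in which the tool goes at most 41.7 mm and 7.16 degrees, less where a joint would pass 70% of its speed; a pose out of reach is approached as far as the arm can. A call with a gripper value outside its range is refused whole. The fingers move at their own pace and stop on an object; FORCE is the grip in N (left out, the last holds). Time passes only in rows, so rows that do not move let the fingers close. It gives the time, the measured TCP pose, the force and the opening at its end, in the units of the state.
- env.get_obs(): the state, without advancing time (a new reading comes with each control period).
- env.read_camera(name): name is "scene" or "top"; returns a dict with "img" (384x512x3 uint8, red, green, blue), "range_z" (384x512 float32, m along the optical axis (not along the pixel's ray), 0 where there is no reading), "vertical_fov" (degrees; the focal length in pixels is half the picture's height over the tangent of half this angle, whatever the lens; pixels are square), "cx", "cy" (the principal point, pixels), "world_to_cam" (4x4, takes a point from world to camera coordinates). Camera axes: x right, y up, looking along -z (the intrinsics and any distortion apply to the point x, -y, -z); pixel columns grow to the right and rows downward; lengths in m; the calibration is good to about 2 mm. A picture is of the moment at which its call begins.
- env.sign_off(): hands the job in, once; it reports no verdict.
The state is a dict: "time_s": time; "qpos": joint angles; "joint_velocities": joint speeds; "effort": joint torques, N m; "tool_pos": TCP position; "tool_rot": TCP orientation; "force": force on the tool from outside, world axes, zero at the start; "wrist_torque": the same for the moment, N m; "grip_width": finger opening in m.
Only numpy, scipy, OpenCV 4.12 (cv2) and the standard library are available. Lean on these libraries where they do the work, as an engineer would, in place of code of your own. Each camera call takes 0.05 s, during which the arm holds its last target.

### The job

The specimen is already in the small curing chamber: shut it and start it. Swing the open lid over and press the black pad at its front edge down, firmly but without forcing it, until the lid snaps past its catch and is fully home; then press down the raised end of the red rocker so that it tips over to on. Do not shift the things that stand and lie around the chamber.

Things in the scene. Friction and masses are not known exactly. Their poses are not given: they have to be found in the camera images.
- chamber: white bench-top curing chamber, fixed. Origin: underside, centre of its 150 x 150 mm well (walls to 90 mm high). z up; x runs from its front (catch side) to the lid hinge at the back, y to its left, where a 62 mm wide deck (centre y = 106 mm, top 80 mm high) carries the rocker. Front faces the robot, yaw within 0.3 rad.
- lid (a joint): angle of the lid: 0 fully shut, 1.57 upright, at most 1.95 (leaning back). The hinge is stiff, so the lid stays where it is left (about 2 N at its front edge moves it). A sprung catch at the front stops it about 0.07 rad (11 mm at the edge) short; it must be pressed with 8 to 17 N on the pad, differing each time; it gives way near 0.03 rad and the lid snaps home.
- lid_hinge (a point): point on the lid's hinge line, mid-width, 79 mm behind the chamber's origin and 92 mm above its underside. The lid is a 150 mm wide white panel with an amber window; its outer face lies 18 mm from the hinge line (above it when shut), and it reaches 154 mm from the hinge, the black pad 174 mm.
- press_pad (a point): centre of the outer (upper when shut) face of the ribbed black pad, 60 mm wide, at the lid's front edge, where to press; moves with the lid, 162 mm from the hinge line. When shut its face is 110 mm above the desk.
- rocker (a joint): tilt of the red over-centre rocker: 0 off (end towards the chamber's front raised), 0.4 on (that end down). Its end must be pushed down about 3 mm with 5 to 6 N, then it tips over by itself and stays.
- rocker_end (a point): top of the rocker's end nearer the chamber's front, where to press down: 16 mm before the rocker's pivot; the rocker is 47 mm long (chamber x) and 26 mm wide, its raised end about 96 mm above the desk.
- dropper_bottle: brown glass bottle with black dropper, 33 mm across, 94 mm tall, standing left of the chamber; leave it. Origin: centre of its underside.
- torch: small black torch with blue tail cap, 98 mm long, 24 mm thick, lying right of the chamber; leave it. Origin: centre of its underside.
- kinematic_mount: black square mirror mount, 38 x 34 x 34 mm, behind the chamber on the right; leave it. Origin: centre of its underside.
- slide_box: closed beige slide box, 69 x 98 x 31 mm, far left; leave it. Origin: centre of its underside.
- tape_tube: grey and white plastic tube, 95 mm long, 32 mm thick, lying near the desk's front edge; leave it. Origin: centre of its underside.

How it is judged:
By the outcome, as a careful person would: the job done as asked, in the order asked, and still so for the second after the job is handed in, with the robot touching nothing.
It also fails if it takes over 61 s, if anything falls off the work surface, if the arm or the gripper's body presses on something with over 40 N, if the wrist force passes 120 N, or if a joint passes its speed limit or range.

## Working session

There is one attempt and no reset: what is moved stays moved. The work goes in short steps, Python scripts to look and compute and a shell command to move; the robot and the scene stay as the last step left them, time stands still between calls to the robot, and variables do not carry over. Pictures are saved under pics/ and viewed, and the job is handed in when it is done.

```bash
mkdir -p pics
cat > h.py <<'E'
import numpy as np, cv2
from cell import env
def cam(n):
    d=env.read_camera(n); np.savez('%s.npz'%n,**d); return d
def load(n): return dict(np.load('%s.npz'%n))
def px2w(d,u,v,z=None):
    h=d['img'].shape[0]; f=h/2/np.tan(np.radians(float(d['vertical_fov']))/2)
    z=float(d['range_z'][int(v),int(u)]) if z is None else z
    p=np.array([(u-d['cx'])/f*z,-(v-d['cy'])/f*z,-z,1])
    return (np.linalg.inv(d['world_to_cam'])@p)[:3]
def save(d,name,crop=None,s=1):
    im=d['img'][...,::-1]
    if crop: u0,v0,u1,v1=crop; im=im[v0:v1,u0:u1]
    cv2.imwrite('pics/'+name,cv2.resize(im,None,fx=s,fy=s,interpolation=cv2.INTER_CUBIC))
E
python3 - <<'E'
from h import *
for n in('scene','top'):
    d=cam(n); save(d,n+'0.png',s=1.5); print(n,d['vertical_fov'],d['cx'],d['cy'],[k for k in d],np.round(d['world_to_cam'],3).tolist())
print(env.get_obs())
E
```

```text
scene 55.15308460518112 260.33104376029297 190.71816802280225 ['img', 'range_z', 'vertical_fov', 'cx', 'cy', 'world_to_cam'] [[0.753, -0.658, 0.01, -0.36], [0.309, 0.367, 0.877, -0.258], [-0.582, -0.657, 0.48, -0.617], [0.0, 0.0, 0.0, 1.0]]
top 53.175642549993086 253.32427832688128 193.99399457965362 ['img', 'range_z', 'vertical_fov', 'cx', 'cy', 'world_to_cam'] [[0.03, -1.0, 0.0, 0.044], [0.978, 0.03, 0.205, -0.529], [-0.205, -0.006, 0.979, -0.961], [0.0, 0.0, 0.0, 1.0]]
{'time_s': 0.1, 'qpos': array([65.20975823, 18.43462408, -4.01677247, 83.16724346,  1.29318958,
       78.54151797, -3.26109446]), 'joint_velocities': array([ 0.02871339, -0.08247455,  0.0626932 , -0.12139179, -0.01539101,
        0.06323584, -0.11876471]), 'effort': array([ 5.47330058e-05, -4.92572057e+01, -4.05578529e-01, -3.13396990e+01,
       -6.40660431e-02,  3.95199435e-02,  7.49266155e-05]), 'tool_pos': array([ 0.28061134, -0.58578587,  0.23557902]), 'tool_rot': array([-1.79901751e+02,  3.30540464e-03,  2.55995463e+01]), 'force': array([ 0.02596835, -0.34788794, -0.50227321]), 'wrist_torque': array([-0.03467325, -0.02124139,  0.02395248]), 'grip_width': 0.08656876986616312}
```

View pics/scene0.png

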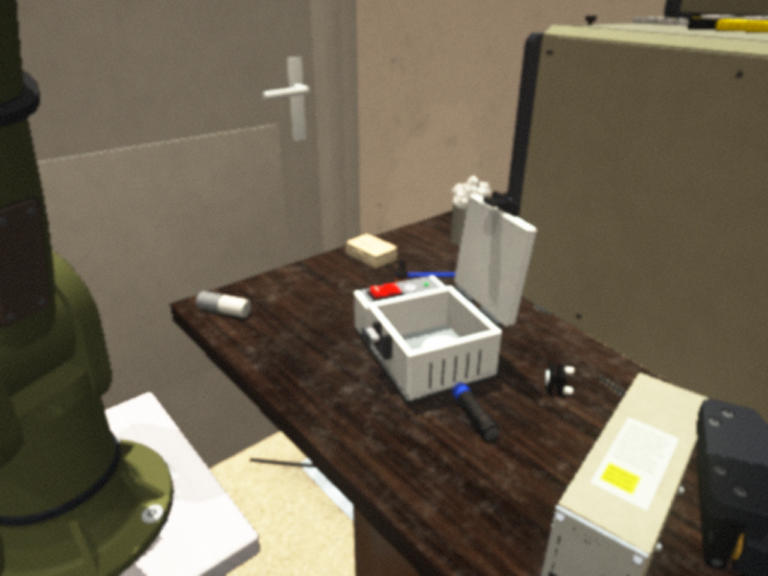

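View pics/top0.png

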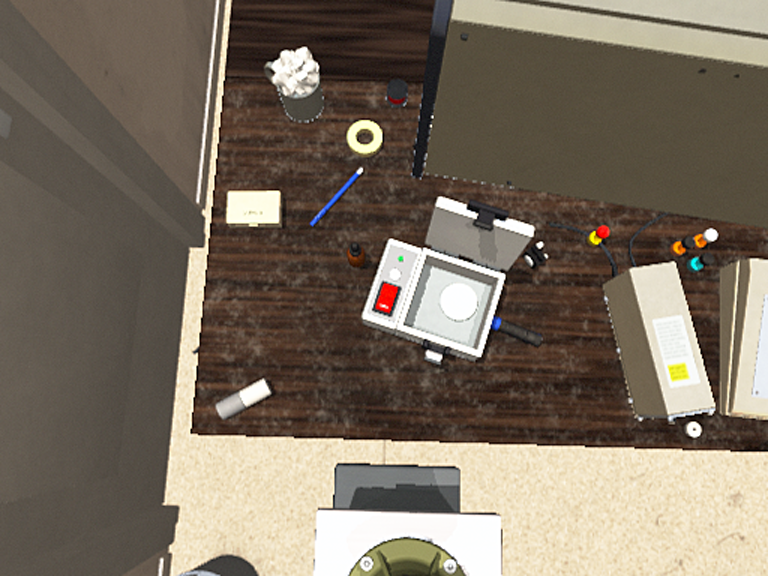

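Scene view: the lid stands about upright, with the torch on the right at (475,410). Top view: the well is near (455,300), the rocker at (386,298), the bottle at (355,255) and the mount at (537,252). Next I'll measure in enlarged crops.

Run:
```python
from h import *
d=load('top'); save(d,'topc.png',(220,110,380,250),5)
s=load('scene'); save(s,'scenec.png',(225,120,365,270),4)
```

```text
(no output)
```

View pics/topc.png

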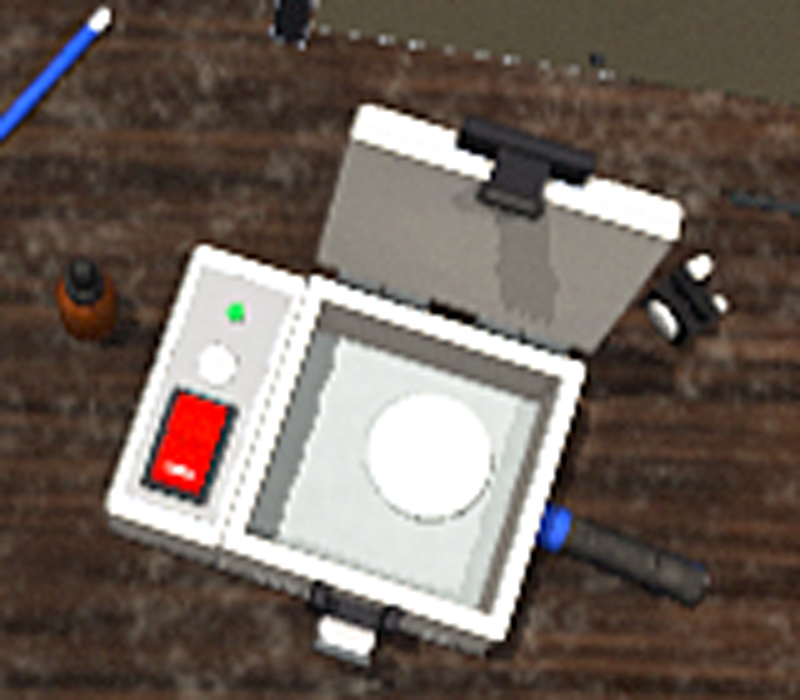

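View pics/scenec.png

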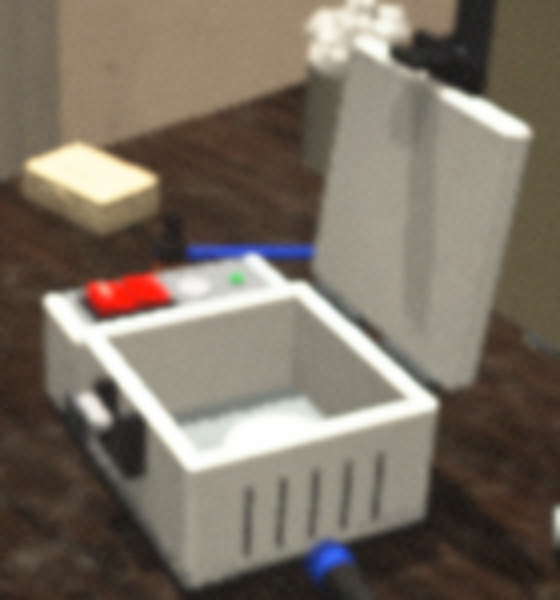

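```bash
cat >> h.py <<'E'
def ray(d,u,v,zw):
    a=px2w(d,u,v,0.5);b=px2w(d,u,v,1.0); return a+(b-a)*(zw-a[2])/(b[2]-a[2])
E
python3 - <<'E'
from h import *
d=load('top')
T=lambda u,v:(220+u/5-.4,110+v/5-.4)
for n,p,z in [('outFR',(500,635),.09),('outBR',(582,365),.09),('outBL',(312,278),.09),('outFL',(225,550),.09),('inBL',(325,305),.09),('inBR',(558,380),.09),('inFR',(488,607),.09),('deckBL',(200,247),.08),('deckFL',(110,508),.08),('rockF',(178,475),.096),('rockB',(205,400),.085),('padL',(465,125),.25),('padR',(590,170),.25),('lidTL',(365,108),.25),('lidTR',(680,210),.25),('hingeL',(335,270),.09),('hingeR',(590,350),.09)]:
    u,v=T(*p); print(n,np.round(ray(d,u,v,z),4),np.round(px2w(d,u,v),4))
s=load('scene')
S=lambda u,v:(225+u/4-.375,120+v/4-.375)
for n,p,z in [('FR',(190,465),.09),('BR',(430,405),.09),('BL',(300,288),.09),('FL',(97,340),.09),('rF',(100,285),.096),('rB',(150,280),.09),('lidtopR',(520,130),.25),('lidtopL',(365,50),.25),('lidbotR',(450,385),.09),('pad',(440,50),.25)]:
    u,v=S(*p); print(n,np.round(ray(s,u,v,z),4),np.round(px2w(s,u,v),4))
E
```

```text
outFR [ 0.4164 -0.1091  0.09  ] [ 0.4165 -0.1092  0.0892]
outBR [ 0.5563 -0.1519  0.09  ] [ 0.5559 -0.1516  0.0917]
outBL [ 0.5985 -0.0125  0.09  ] [ 0.5986 -0.0125  0.0897]
outFL [0.455  0.0291 0.09  ] [0.4576 0.0287 0.0715]
inBL [ 0.5842 -0.0195  0.09  ] [ 0.5884 -0.0206  0.0751]
inBR [ 0.548  -0.1395  0.09  ] [ 0.5504 -0.1415  0.08  ]
inFR [ 0.4302 -0.1032  0.09  ] [ 0.4329 -0.107   0.0666]
deckBL [0.6166 0.0459 0.08  ] [0.618  0.0459 0.0753]
deckFL [0.4762 0.0882 0.08  ] [0.4887 0.0909 0.0028]
rockF [0.4915 0.0539 0.096 ] [0.4927 0.0539 0.0896]
rockB [0.5331 0.0412 0.085 ] [0.5328 0.0412 0.0865]
padL [ 0.6239 -0.0677  0.25  ] [ 0.7198 -0.1059 -0.0019]
padR [ 0.6047 -0.1224  0.25  ] [ 0.5993 -0.119   0.2653]
lidTL [ 0.6304 -0.0237  0.25  ] [ 0.6344 -0.0247  0.2399]
lidTR [ 0.5876 -0.1613  0.25  ] [ 0.5897 -0.163   0.2436]
hingeL [ 0.6032 -0.0244  0.09  ] [ 0.6296 -0.0316  0.0009]
hingeR [ 0.5644 -0.1561  0.09  ] [ 0.5629 -0.1548  0.096 ]
FR [ 0.414  -0.1091  0.09  ] [ 0.4151 -0.1078  0.0888]
BR [ 0.5503 -0.1525  0.09  ] [ 0.5509 -0.1521  0.0895]
BL [ 0.5923 -0.0164  0.09  ] [ 0.5921 -0.0166  0.0901]
FL [0.4566 0.0162 0.09  ] [0.4582 0.0181 0.0885]
rF [0.4933 0.0576 0.096 ] [ 0.6069  0.1949 -0.0015]
rB [0.5282 0.051  0.09  ] [0.5304 0.0534 0.0883]
lidtopR [ 0.5715 -0.17    0.25  ] [ 0.585  -0.1612  0.2436]
lidtopL [ 0.6004 -0.0448  0.25  ] [ 0.6166 -0.0314  0.2426]
lidbotR [ 0.5746 -0.1468  0.09  ] [ 0.5604 -0.1566  0.1006]
pad [ 0.6327 -0.0715  0.25  ] [ 0.6079 -0.09    0.2607]
```

Run:
```python
from h import *
d=load('top')
for u,v in [(300,118),(320,120),(340,122),(360,122),(340,110),(340,90),(300,90),(300,40),(380,125),(400,130),(340,130),(335,138),(325,137)]:
    print(u,v,np.round(px2w(d,u,v),3))
# lid points in chamber frame
O=np.array([.505,-.062,0]);y=np.radians(-17.2);ex=np.array([np.cos(y),np.sin(y),0]);ey=np.array([-ex[1],ex[0],0])
for n in('top','scene'):
    d=load(n);P=[]
    for v in range(60,300):
        for u in range(180,400):
            if d['range_z'][v,u]>0:
                p=px2w(d,u,v)-O; P.append([p@ex,p@ey,p[2]])
    P=np.array(P); m=(abs(P[:,1])<.07)&(P[:,2]>.1)&(P[:,0]<.2)&(P[:,0]>0.03)
    Q=P[m]; 
    for z0 in np.arange(.1,.28,.01):
        q=Q[(Q[:,2]>=z0)&(Q[:,2]<z0+.01)]
        if len(q): print(n,round(z0,2),len(q),np.round(np.percentile(q[:,0],[5,50,95]),4))
    m=(abs(P[:,1]-.106)<.01)&(abs(P[:,0])<.07)
    q=P[m]
    for x0 in np.arange(-.075,.04,.005):
        r=q[(q[:,0]>=x0)&(q[:,0]<x0+.005)]
        if len(r): print(n,'rock',round(x0+.0025,4),np.round(np.median(r[:,2]),4))
```

```text
300 118 [ 0.768 -0.069  0.002]
320 120 [ 0.751 -0.122  0.031]
340 122 [ 0.739 -0.174  0.05 ]
360 122 [ 0.736 -0.226  0.062]
340 110 [ 0.745 -0.159  0.116]
340 90 [ 0.749 -0.137  0.218]
300 90 [ 0.762 -0.047  0.186]
300 40 [ 0.763 -0.023  0.387]
380 125 [ 0.727 -0.279  0.065]
400 130 [ 0.72  -0.338  0.051]
340 130 [ 0.735 -0.185  0.001]
335 138 [ 0.711 -0.171 -0.002]
325 137 [ 0.614 -0.092  0.264]
top 0.1 92 [0.081  0.0836 0.0846]
top 0.11 89 [0.0831 0.0846 0.0859]
top 0.12 98 [0.0843 0.0856 0.0872]
top 0.13 90 [0.0855 0.0867 0.088 ]
top 0.14 94 [0.0864 0.0878 0.0889]
top 0.15 103 [0.0872 0.0888 0.09  ]
top 0.16 104 [0.0884 0.0898 0.0908]
top 0.17 110 [0.0895 0.0908 0.0919]
top 0.18 104 [0.0906 0.0918 0.093 ]
top 0.19 110 [0.0918 0.0928 0.0939]
top 0.2 120 [0.0925 0.0939 0.0949]
top 0.21 123 [0.0937 0.095  0.096 ]
top 0.22 99 [0.0946 0.0959 0.097 ]
top 0.23 107 [0.0956 0.0968 0.0983]
top 0.24 371 [0.0974 0.1044 0.1134]
top 0.25 54 [0.0905 0.1072 0.109 ]
top 0.26 249 [0.0816 0.1061 0.1159]
top rock -0.0675 0.0807
top rock -0.0625 0.0797
top rock -0.0575 0.0806
top rock -0.0525 0.0837
t
[... 926 characters left out ...]
3 [0.0937 0.095  0.0964]
scene 0.24 226 [0.0947 0.0975 0.1086]
scene 0.25 69 [0.0791 0.1048 0.1108]
scene 0.26 136 [0.0785 0.1047 0.1111]
scene rock -0.0675 0.0814
scene rock -0.0625 0.0816
scene rock -0.0575 0.0822
scene rock -0.0525 0.0878
scene rock -0.0475 0.0926
scene rock -0.0425 0.0927
scene rock -0.0375 0.0908
scene rock -0.0325 0.0902
scene rock -0.0275 0.0914
scene rock -0.0225 0.092
scene rock -0.0175 0.0916
scene rock -0.0125 0.0912
scene rock -0.0075 0.0894
scene rock -0.0025 0.0836
scene rock 0.0025 0.0818
scene rock 0.0075 0.0828
scene rock 0.0125 0.0835
scene rock 0.0175 0.0843
scene rock 0.0225 0.0832
scene rock 0.0275 0.0822
scene rock 0.0325 0.0817
scene rock 0.0375 0.0818
```

```bash
python3 - <<'E'
from h import *
d=load('top')
for u,v in [(415,200),(450,180),(450,230),(490,180),(470,275),(505,250)]: print(u,v,np.round(px2w(d,u,v),3))
E
python3 -m pendant '[{"tz":-28,"rz":7.13,"jaw":0},{"tz":-28,"rz":7.13,"jaw":0},{"tz":-28,"rz":7.13,"jaw":0},{"tz":-28,"rz":7.13,"jaw":0},{"tz":-28,"rz":7.13,"jaw":0},{"tz":-28,"rz":7.13,"jaw":0}]' 20
```

```text
415 200 [ 0.521 -0.36   0.072]
450 180 [ 0.562 -0.425  0.128]
450 230 [ 0.438 -0.415  0.13 ]
490 180 [ 0.584 -0.57   0.055]
470 275 [ 0.335 -0.524  0.003]
505 250 [ 0.4   -0.589  0.058]invalid input at $[0]: expected keys rx, ry, rz, tx, ty, tz, jaw
```

Every row needs all its keys. The boxes are at most 0.13 m high, so 0.40 m clears them.

```bash
python3 -m pendant '[{"rx":0,"ry":0,"rz":7.13,"tx":0,"ty":0,"tz":-28,"jaw":0},{"rx":0,"ry":0,"rz":7.13,"tx":0,"ty":0,"tz":-28,"jaw":0},{"rx":0,"ry":0,"rz":7.13,"tx":0,"ty":0,"tz":-28,"jaw":0},{"rx":0,"ry":0,"rz":7.13,"tx":0,"ty":0,"tz":-28,"jaw":0},{"rx":0,"ry":0,"rz":7.13,"tx":0,"ty":0,"tz":-28,"jaw":0},{"rx":0,"ry":0,"rz":7.13,"tx":0,"ty":0,"tz":-28,"jaw":0},{"rx":0,"ry":0,"rz":0,"tx":0,"ty":0,"tz":0,"jaw":0}]' 20
```

```text
time_s: 0.68
tool_pos: [0.2815, -0.5874, 0.4109]
tool_rot: [179.6, -0.4, -17.5]
force: [0.1, 0.4, 1.4]
grip_width: 0.0481
```

```bash
python3 -m pendant '[{"rx":0,"ry":0,"rz":0,"tx":13,"ty":-35,"tz":0,"jaw":0},{"rx":0,"ry":0,"rz":0,"tx":13,"ty":-35,"tz":0,"jaw":0},{"rx":0,"ry":0,"rz":0,"tx":13,"ty":-35,"tz":0,"jaw":0},{"rx":0,"ry":0,"rz":0,"tx":13,"ty":-35,"tz":0,"jaw":0},{"rx":0,"ry":0,"rz":0,"tx":13,"ty":-35,"tz":0,"jaw":0},{"rx":0,"ry":0,"rz":0,"tx":13,"ty":-35,"tz":0,"jaw":0},{"rx":0,"ry":0,"rz":0,"tx":13,"ty":-35,"tz":0,"jaw":0},{"rx":0,"ry":0,"rz":0,"tx":13,"ty":-35,"tz":0,"jaw":0},{"rx":0,"ry":0,"rz":0,"tx":13,"ty":-35,"tz":0,"jaw":0},{"rx":0,"ry":0,"rz":0,"tx":13,"ty":-35,"tz":0,"jaw":0},{"rx":0,"ry":0,"rz":0,"tx":13,"ty":-35,"tz":0,"jaw":0},{"rx":0,"ry":0,"rz":0,"tx":13,"ty":-35,"tz":0,"jaw":0},{"rx":0,"ry":0,"rz":0,"tx":13,"ty":-35,"tz":0,"jaw":0},{"rx":0,"ry":0,"rz":0,"tx":13,"ty":-35,"tz":0,"jaw":0},{"rx":0,"ry":0,"rz":0,"tx":13,"ty":-35,"tz":0,"jaw":0},{"rx":0,"ry":0,"rz":0,"tx":13,"ty":-35,"tz":0,"jaw":0},{"rx":0,"ry":0,"rz":0,"tx":0,"ty":0,"tz":0,"jaw":0}]' 20
cat >> h.py <<'E'
O=np.array([.505,-.062,0]);_y=np.radians(-17.2);ex=np.array([np.cos(_y),np.sin(_y),0]);ey=np.array([-ex[1],ex[0],0])
def ch(p): p=np.asarray(p)-O; return np.round([p@ex*1000,p@ey*1000,p[2]*1000],1)
E
python3 - <<'E'
from h import *
o=env.get_obs(); print(ch(o['tool_pos']),o['tool_pos'],o['tool_rot'],o['force'],env.tip_reach)
d=cam('scene'); save(d,'s1.png',s=1.5)
E
```

```text
time_s: 2.1
tool_pos: [0.648, -0.1028, 0.4019]
tool_rot: [-179.6, 0.2, -16.4]
force: [-0.9, 1.8, -1.4]
grip_width: 0.0003
[148.6   3.3 401.9] [ 0.6479533  -0.10275509  0.40189577] [-179.63324371    0.18929822  -16.39798735] [-0.85270887  1.8218507  -1.36762111] 0.014
```

View pics/s1.png

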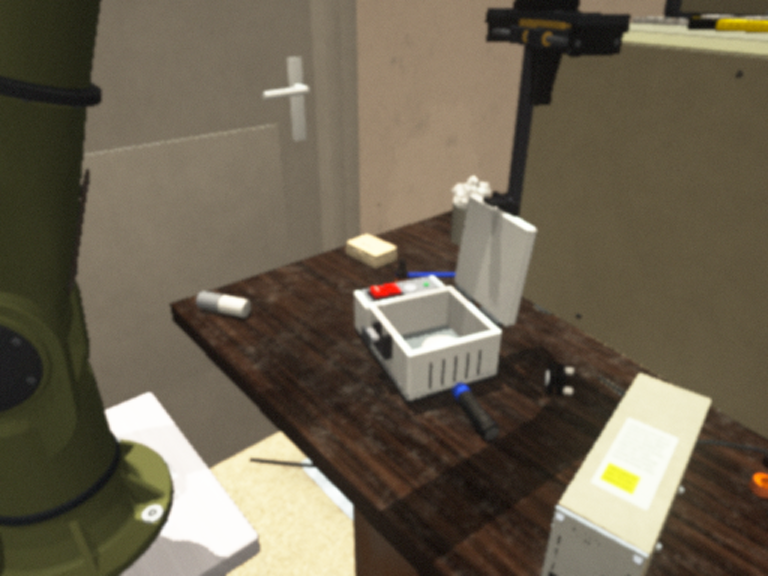

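Scene view: the closed fingers at (542,80) hang above and behind the lid and clear of the cabinet. I'll lower them behind the lid.

```bash
python3 -m pendant '[{"rx":0,"ry":0,"rz":0,"tx":0,"ty":3,"tz":32,"jaw":0},{"rx":0,"ry":0,"rz":0,"tx":0,"ty":0,"tz":32,"jaw":0},{"rx":0,"ry":0,"rz":0,"tx":0,"ty":0,"tz":32,"jaw":0},{"rx":0,"ry":0,"rz":0,"tx":0,"ty":0,"tz":32,"jaw":0},{"rx":0,"ry":0,"rz":0,"tx":0,"ty":0,"tz":32,"jaw":0},{"rx":0,"ry":0,"rz":0,"tx":0,"ty":0,"tz":0,"jaw":0},{"rx":0,"ry":0,"rz":0,"tx":0,"ty":0,"tz":0,"jaw":0}]' 20
python3 - <<'E'
from h import *
o=env.get_obs(); print(ch(o['tool_pos']),o['tool_rot'],o['force'])
d=cam('top'); save(d,'t1.png',(200,90,400,260),4)
E
```

```text
time_s: 2.73
tool_pos: [0.6424, -0.1167, 0.2428]
tool_rot: [179.9, 0.3, -17.2]
force: [-0.3, -0.6, 0.7]
grip_width: 0.0005
[147.4 -11.6 242.8] [179.92675324   0.2523915  -17.23827498] [-0.31423649 -0.55979387  0.68061316]
```

View pics/t1.png

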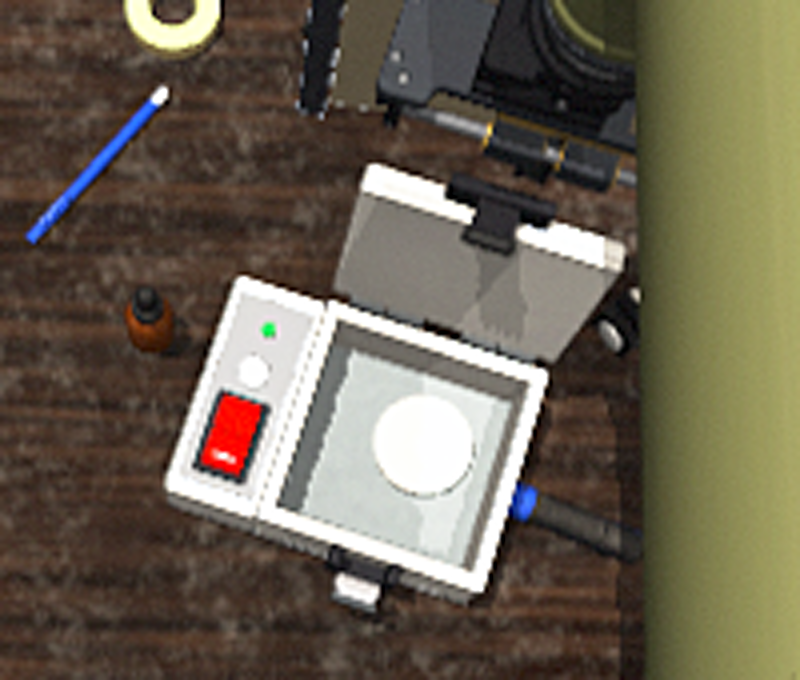

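Top view: the lid still stands at (495,250), the gripper is behind it and the bottle and torch are untouched. The tool is 12 mm off centre, so I'll correct that while starting the push.

```bash
python3 -m pendant '[{"rx":0,"ry":0,"rz":0,"tx":-7,"ty":-6,"tz":0,"jaw":0},{"rx":0,"ry":0,"rz":0,"tx":-7,"ty":-6,"tz":0,"jaw":0},{"rx":0,"ry":0,"rz":0,"tx":-10,"ty":0,"tz":0,"jaw":0},{"rx":0,"ry":0,"rz":0,"tx":-10,"ty":0,"tz":0,"jaw":0},{"rx":0,"ry":0,"rz":0,"tx":-10,"ty":0,"tz":0,"jaw":0},{"rx":0,"ry":0,"rz":0,"tx":-10,"ty":0,"tz":-1,"jaw":0},{"rx":0,"ry":0,"rz":0,"tx":-10,"ty":0,"tz":-1,"jaw":0},{"rx":0,"ry":0,"rz":0,"tx":-10,"ty":0,"tz":-1,"jaw":0},{"rx":0,"ry":0,"rz":0,"tx":-10,"ty":0,"tz":-1,"jaw":0},{"rx":0,"ry":0,"rz":0,"tx":-7,"ty":0,"tz":0,"jaw":0},{"rx":0,"ry":0,"rz":0,"tx":0,"ty":0,"tz":0,"jaw":0},{"rx":0,"ry":0,"rz":0,"tx":0,"ty":0,"tz":0,"jaw":0}]' 20
python3 - <<'E'
from h import *
o=env.get_obs(); print(ch(o['tool_pos']),o['tool_rot'],o['force'])
d=cam('scene'); save(d,'s2.png',(200,80,400,280),3)
E
```

```text
time_s: 3.78
tool_pos: [0.56, -0.0773, 0.2486]
tool_rot: [180.0, 0.0, -17.2]
force: [0.1, -0.3, 0.8]
grip_width: 0.0004
[ 57.1   1.7 248.6] [ 1.79964782e+02  3.07424982e-02 -1.71924700e+01] [ 0.07721919 -0.25782764  0.75659751]
```

View pics/s2.png

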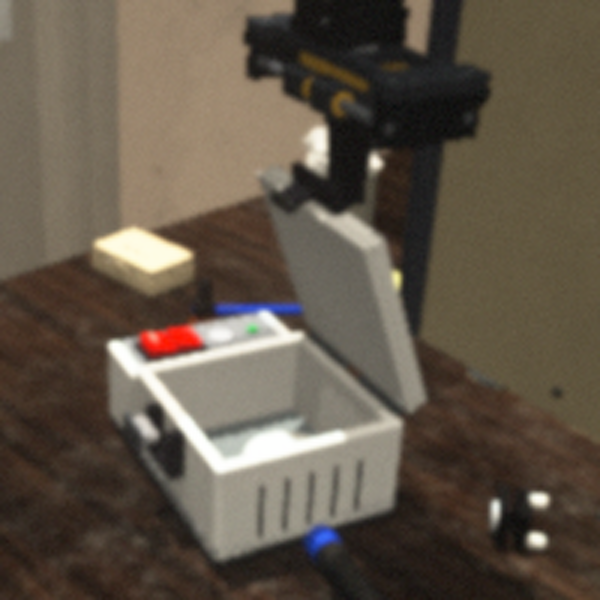

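The lid follows the fingers, which touch it at (345,190). I'll carry on along the arc.

```bash
python3 -m pendant '[{"rx":0,"ry":0,"rz":0,"tx":-11,"ty":0,"tz":1,"jaw":0},{"rx":0,"ry":0,"rz":0,"tx":-11,"ty":0,"tz":2,"jaw":0},{"rx":0,"ry":0,"rz":0,"tx":-11,"ty":0,"tz":3,"jaw":0},{"rx":0,"ry":0,"rz":0,"tx":-11,"ty":0,"tz":4,"jaw":0},{"rx":0,"ry":0,"rz":0,"tx":-11,"ty":0,"tz":5,"jaw":0},{"rx":0,"ry":0,"rz":0,"tx":-10,"ty":0,"tz":6,"jaw":0},{"rx":0,"ry":0,"rz":0,"tx":-11,"ty":0,"tz":8,"jaw":0},{"rx":0,"ry":0,"rz":0,"tx":-11,"ty":0,"tz":9,"jaw":0},{"rx":0,"ry":0,"rz":0,"tx":-10,"ty":0,"tz":10,"jaw":0},{"rx":0,"ry":0,"rz":0,"tx":-9,"ty":0,"tz":11,"jaw":0},{"rx":0,"ry":0,"rz":0,"tx":-8,"ty":0,"tz":11,"jaw":0},{"rx":0,"ry":0,"rz":0,"tx":0,"ty":0,"tz":0,"jaw":0},{"rx":0,"ry":0,"rz":0,"tx":0,"ty":0,"tz":0,"jaw":0}]' 20
python3 - <<'E'
from h import *
o=env.get_obs(); print(ch(o['tool_pos']),o['tool_rot'],o['force'])
d=cam('scene'); save(d,'s3.png',(200,80,400,280),3)
E
```

```text
time_s: 4.92
tool_pos: [0.4515, -0.0436, 0.1782]
tool_rot: [180.0, 0.1, -17.2]
force: [-0.1, -0.5, 0.7]
grip_width: 0.0005
[-56.5   1.8 178.2] [ 1.79982448e+02  7.00335366e-02 -1.71787428e+01] [-0.09431639 -0.50867905  0.66099638]
```

View pics/s3.png

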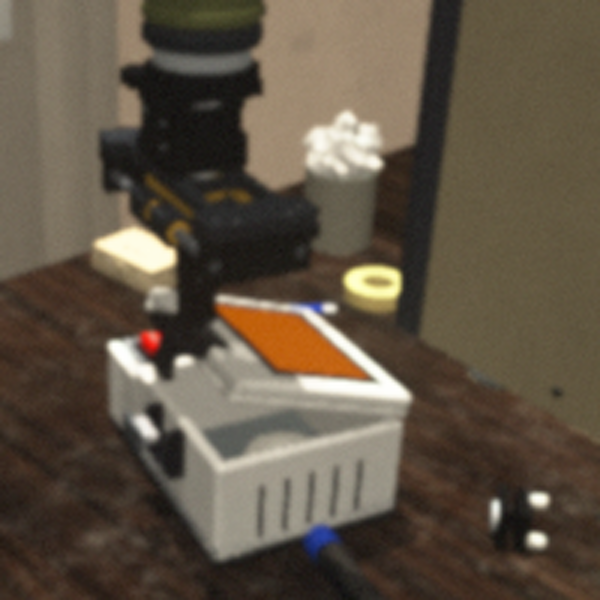

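The lid is at about 20°, with the tip at the pad (190,340 px). I'll continue down to just above the catch.

```bash
python3 -m pendant '[{"rx":0,"ry":0,"rz":0,"tx":-7,"ty":0,"tz":10,"jaw":0},{"rx":0,"ry":0,"rz":0,"tx":-7,"ty":0,"tz":10,"jaw":0},{"rx":0,"ry":0,"rz":0,"tx":-6,"ty":0,"tz":8,"jaw":0},{"rx":0,"ry":0,"rz":0,"tx":-5,"ty":0,"tz":6,"jaw":0},{"rx":0,"ry":0,"rz":0,"tx":0,"ty":0,"tz":4,"jaw":0},{"rx":0,"ry":0,"rz":0,"tx":0,"ty":0,"tz":0,"jaw":0},{"rx":0,"ry":0,"rz":0,"tx":0,"ty":0,"tz":0,"jaw":0}]' 20
python3 - <<'E'
from h import *
o=env.get_obs(); print(ch(o['tool_pos']),o['tool_rot'],o['force'],o['qpos'].round(1))
d=cam('scene'); save(d,'s4.png',(200,80,400,280),3)
E
```

```text
time_s: 5.55
tool_pos: [0.4283, -0.0362, 0.1407]
tool_rot: [-180.0, -0.0, -17.2]
force: [-0.1, -0.4, -0.1]
grip_width: 0.0003
[-80.9   2.  140.7] [-1.79996844e+02 -2.09331616e-02 -1.71809975e+01] [-0.05582528 -0.41432802 -0.08389809] [  24.    -3.7  -21.9  119.    -1.5   64.4 -104.3]
```

View pics/s4.png

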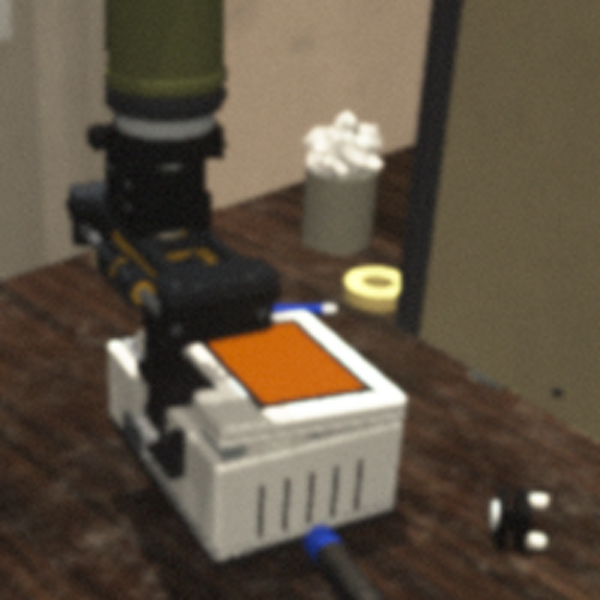

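```bash
python3 -m pendant '[{"rx":0,"ry":0,"rz":0,"tx":0,"ty":0,"tz":2,"jaw":0},{"rx":0,"ry":0,"rz":0,"tx":0,"ty":0,"tz":2,"jaw":0},{"rx":0,"ry":0,"rz":0,"tx":0,"ty":0,"tz":1,"jaw":0},{"rx":0,"ry":0,"rz":0,"tx":0,"ty":0,"tz":1,"jaw":0},{"rx":0,"ry":0,"rz":0,"tx":0,"ty":0,"tz":0,"jaw":0}]'
python3 -m pendant '[{"rx":0,"ry":0,"rz":0,"tx":0,"ty":0,"tz":1,"jaw":0},{"rx":0,"ry":0,"rz":0,"tx":0,"ty":0,"tz":0,"jaw":0}]'
python3 -m pendant '[{"rx":0,"ry":0,"rz":0,"tx":0,"ty":0,"tz":1,"jaw":0},{"rx":0,"ry":0,"rz":0,"tx":0,"ty":0,"tz":0,"jaw":0}]'
```

```text
time_s: 6.02
tool_pos: [0.4283, -0.0361, 0.1353]
tool_rot: [180.0, -0.0, -17.2]
force: [-1.5, 0.6, 5.7]
grip_width: 0.0001
time_s: 6.18
tool_pos: [0.4282, -0.0361, 0.1349]
tool_rot: [180.0, -0.0, -17.2]
force: [-3.1, 0.3, 10.4]
grip_width: 0.0004
time_s: 6.35
tool_pos: [0.4281, -0.0361, 0.1339]
tool_rot: [180.0, -0.0, -17.2]
force: [-3.7, 0.5, 10.5]
grip_width: 0.0004
```

```bash
for i in 1; do python3 -m pendant '[{"rx":0,"ry":0,"rz":0,"tx":0,"ty":0,"tz":1,"jaw":0},{"rx":0,"ry":0,"rz":0,"tx":0,"ty":0,"tz":0,"jaw":0}]'; done
python3 -m pendant '[{"rx":0,"ry":0,"rz":0,"tx":0,"ty":0,"tz":1,"jaw":0},{"rx":0,"ry":0,"rz":0,"tx":0,"ty":0,"tz":0,"jaw":0}]'
python3 -m pendant '[{"rx":0,"ry":0,"rz":0,"tx":0,"ty":0,"tz":1,"jaw":0},{"rx":0,"ry":0,"rz":0,"tx":0,"ty":0,"tz":0,"jaw":0}]'
```

```text
time_s: 6.52
tool_pos: [0.4279, -0.036, 0.1325]
tool_rot: [180.0, 0.0, -17.2]
force: [-3.1, 0.5, 7.8]
grip_width: 0.0004
time_s: 6.68
tool_pos: [0.4277, -0.0359, 0.131]
tool_rot: [180.0, 0.0, -17.2]
force: [-1.7, 1.7, 4.3]
grip_width: 0.0005
time_s: 6.85
tool_pos: [0.4276, -0.0359, 0.1295]
tool_rot: [180.0, 0.0, -17.2]
force: [-2.0, 0.8, 1.4]
grip_width: 0.0005
```

```bash
python3 -m pendant '[{"rx":0,"ry":0,"rz":0,"tx":0,"ty":0,"tz":1,"jaw":0},{"rx":0,"ry":0,"rz":0,"tx":0,"ty":0,"tz":1,"jaw":0},{"rx":0,"ry":0,"rz":0,"tx":0,"ty":0,"tz":0,"jaw":0}]'
python3 -m pendant '[{"rx":0,"ry":0,"rz":0,"tx":0,"ty":0,"tz":1,"jaw":0},{"rx":0,"ry":0,"rz":0,"tx":0,"ty":0,"tz":1,"jaw":0},{"rx":0,"ry":0,"rz":0,"tx":0,"ty":0,"tz":0,"jaw":0}]'
python3 - <<'E'
from h import *
d=cam('scene'); save(d,'s5.png',(200,80,400,280),3)
E
```

```text
time_s: 7.1
tool_pos: [0.4278, -0.0362, 0.1271]
tool_rot: [180.0, 0.0, -17.2]
force: [-0.1, -0.7, -0.8]
grip_width: 0.0007
time_s: 7.35
tool_pos: [0.4278, -0.0362, 0.1252]
tool_rot: [180.0, 0.0, -17.2]
force: [1.0, -0.2, -0.3]
grip_width: 0.0005
```

View pics/s5.png

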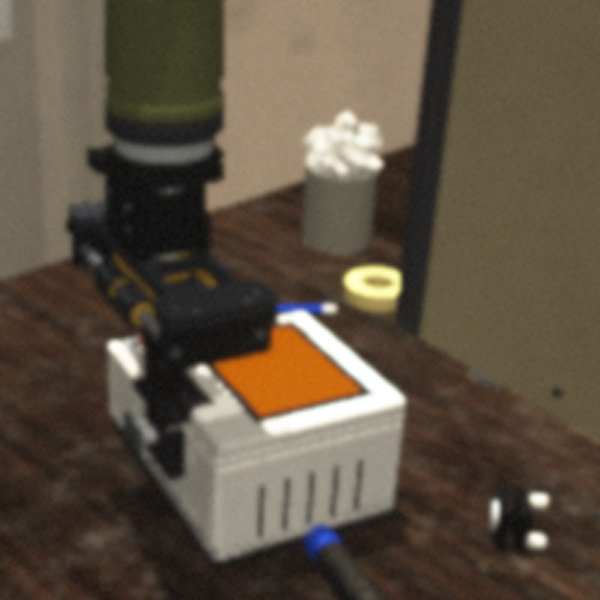

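The lid lies level on the rim, with no gap along (300,430). I'll confirm it is home with a gentle press.

```bash
python3 -m pendant '[{"rx":0,"ry":0,"rz":0,"tx":0,"ty":0,"tz":1,"jaw":0},{"rx":0,"ry":0,"rz":0,"tx":0,"ty":0,"tz":0,"jaw":0}]'
python3 -m pendant '[{"rx":0,"ry":0,"rz":0,"tx":0,"ty":0,"tz":1,"jaw":0},{"rx":0,"ry":0,"rz":0,"tx":0,"ty":0,"tz":0,"jaw":0}]'
```

```text
time_s: 7.57
tool_pos: [0.4278, -0.0361, 0.1244]
tool_rot: [180.0, 0.0, -17.2]
force: [0.4, 0.1, -0.3]
grip_width: 0.0006
time_s: 7.73
tool_pos: [0.4279, -0.0361, 0.1242]
tool_rot: [180.0, 0.0, -17.2]
force: [-2.6, -1.3, 5.1]
grip_width: 0.0004
```

The stop is rigid with the tip at 0.110 m, the shut height, so the lid is home. I'll lift and move above the rocker end.

```bash
python3 -m pendant '[{"rx":0,"ry":0,"rz":0,"tx":0,"ty":0,"tz":-20,"jaw":0},{"rx":0,"ry":0,"rz":0,"tx":0,"ty":0,"tz":-30,"jaw":0},{"rx":0,"ry":0,"rz":0,"tx":7,"ty":-21,"tz":0,"jaw":0},{"rx":0,"ry":0,"rz":0,"tx":8,"ty":-21,"tz":0,"jaw":0},{"rx":0,"ry":0,"rz":0,"tx":8,"ty":-21,"tz":0,"jaw":0},{"rx":0,"ry":0,"rz":0,"tx":7,"ty":-21,"tz":0,"jaw":0},{"rx":0,"ry":0,"rz":0,"tx":7,"ty":-21,"tz":0,"jaw":0},{"rx":0,"ry":0,"rz":0,"tx":0,"ty":0,"tz":0,"jaw":0},{"rx":0,"ry":0,"rz":0,"tx":0,"ty":0,"tz":0,"jaw":0},{"rx":0,"ry":0,"rz":0,"tx":0,"ty":0,"tz":0,"jaw":0}]'
python3 - <<'E'
from h import *
o=env.get_obs(); print(ch(o['tool_pos']),o['tool_rot'],o['force'])
d=cam('scene'); save(d,'s6.png',(200,80,400,280),3)
P=[ch(px2w(d,u,v)) for v in range(130,260) for u in range(220,360)]
P=np.array(P); m=(abs(P[:,1])<70)&(P[:,2]>95)&(P[:,2]<130)
for x in range(-75,80,15):
    q=P[m&(abs(P[:,0]-x)<4)&(P[:,1]<-20)]
    if len(q): print(x,np.median(q[:,2]))
E
```

```text
time_s: 8.57
tool_pos: [0.4938, 0.0526, 0.1732]
tool_rot: [179.9, 0.0, -17.2]
force: [0.8, -0.2, -1.1]
grip_width: 0.0002
[-44.6 106.1 173.2] [ 1.79949988e+02  4.33146071e-02 -1.71989927e+01] [ 0.78673264 -0.19479771 -1.13649403]
-75 106.1
-60 110.6
-45 110.7
-30 111.2
-15 111.3
0 111.1
15 111.4
30 111.4
45 111.2
60 111.05
75 110.5
```

View pics/s6.png

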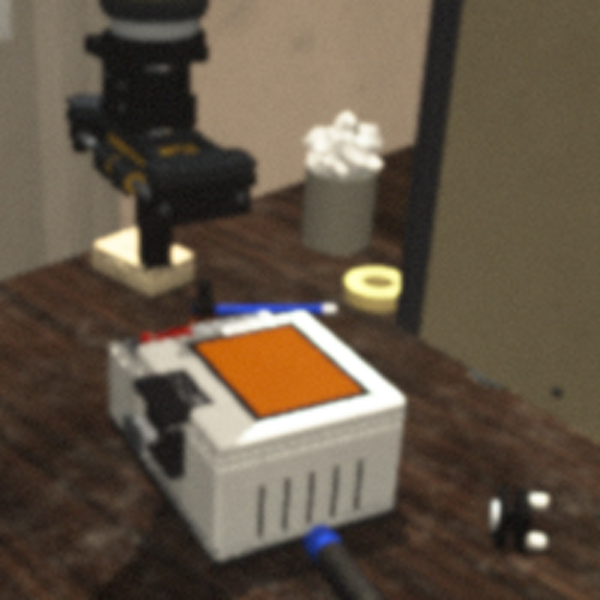

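The lid is flat at 111 mm throughout after release. The tool stands over the rocker, so I'll descend.

```bash
python3 -m pendant '[{"rx":0,"ry":0,"rz":0,"tx":0,"ty":0,"tz":18,"jaw":0},{"rx":0,"ry":0,"rz":0,"tx":0,"ty":0,"tz":18,"jaw":0},{"rx":0,"ry":0,"rz":0,"tx":0,"ty":0,"tz":16,"jaw":0},{"rx":0,"ry":0,"rz":0,"tx":0,"ty":0,"tz":6,"jaw":0},{"rx":0,"ry":0,"rz":0,"tx":0,"ty":0,"tz":2,"jaw":0},{"rx":0,"ry":0,"rz":0,"tx":0,"ty":0,"tz":0,"jaw":0},{"rx":0,"ry":0,"rz":0,"tx":0,"ty":0,"tz":0,"jaw":0}]'
python3 -m pendant '[{"rx":0,"ry":0,"rz":0,"tx":0,"ty":0,"tz":1,"jaw":0},{"rx":0,"ry":0,"rz":0,"tx":0,"ty":0,"tz":1,"jaw":0},{"rx":0,"ry":0,"rz":0,"tx":0,"ty":0,"tz":0,"jaw":0}]'
python3 -m pendant '[{"rx":0,"ry":0,"rz":0,"tx":0,"ty":0,"tz":1,"jaw":0},{"rx":0,"ry":0,"rz":0,"tx":0,"ty":0,"tz":1,"jaw":0},{"rx":0,"ry":0,"rz":0,"tx":0,"ty":0,"tz":0,"jaw":0}]'
python3 - <<'E'
from h import *
d=cam('scene'); save(d,'s7.png',(200,80,400,280),3)
E
```

```text
time_s: 9.2
tool_pos: [0.4948, 0.053, 0.1144]
tool_rot: [-180.0, -0.1, -17.2]
force: [-0.4, -0.2, 0.1]
grip_width: 0.0006
time_s: 9.45
tool_pos: [0.4945, 0.0533, 0.1119]
tool_rot: [-180.0, -0.0, -17.2]
force: [-0.2, -0.1, 0.0]
grip_width: 0.0004
time_s: 9.7
tool_pos: [0.4942, 0.0533, 0.1094]
tool_rot: [180.0, 0.0, -17.2]
force: [-0.5, -0.1, -0.7]
grip_width: 0.0006
```

View pics/s7.png

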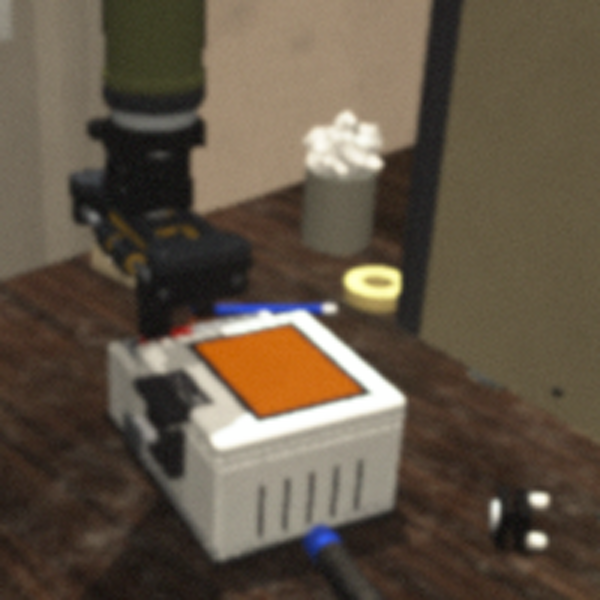

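The fingertip is at the rocker's front end (155,335), about to touch. I'll keep going in small steps.

```bash
python3 -m pendant '[{"rx":0,"ry":0,"rz":0,"tx":0,"ty":0,"tz":1,"jaw":0},{"rx":0,"ry":0,"rz":0,"tx":0,"ty":0,"tz":1,"jaw":0},{"rx":0,"ry":0,"rz":0,"tx":0,"ty":0,"tz":0,"jaw":0}]'
python3 -m pendant '[{"rx":0,"ry":0,"rz":0,"tx":0,"ty":0,"tz":1,"jaw":0},{"rx":0,"ry":0,"rz":0,"tx":0,"ty":0,"tz":0,"jaw":0}]'
python3 -m pendant '[{"rx":0,"ry":0,"rz":0,"tx":0,"ty":0,"tz":1,"jaw":0},{"rx":0,"ry":0,"rz":0,"tx":0,"ty":0,"tz":0,"jaw":0}]'
python3 -m pendant '[{"rx":0,"ry":0,"rz":0,"tx":0,"ty":0,"tz":1,"jaw":0},{"rx":0,"ry":0,"rz":0,"tx":0,"ty":0,"tz":0,"jaw":0}]'
```

```text
time_s: 10.0
tool_pos: [0.4941, 0.0533, 0.1073]
tool_rot: [180.0, 0.0, -17.2]
force: [0.9, -0.1, 0.6]
grip_width: 0.0001
time_s: 10.17
tool_pos: [0.4942, 0.0533, 0.1068]
tool_rot: [180.0, 0.0, -17.2]
force: [-1.6, 0.2, 3.5]
grip_width: 0.0007
time_s: 10.33
tool_pos: [0.4939, 0.0534, 0.1058]
tool_rot: [180.0, 0.0, -17.2]
force: [-1.9, -0.1, 4.5]
grip_width: -0.0
time_s: 10.5
tool_pos: [0.4935, 0.0535, 0.1046]
tool_rot: [180.0, 0.1, -17.2]
force: [-2.6, -0.3, 4.3]
grip_width: 0.0004
```

```bash
python3 -m pendant '[{"rx":0,"ry":0,"rz":0,"tx":0,"ty":0,"tz":1,"jaw":0},{"rx":0,"ry":0,"rz":0,"tx":0,"ty":0,"tz":0,"jaw":0}]'
python3 -m pendant '[{"rx":0,"ry":0,"rz":0,"tx":0,"ty":0,"tz":1,"jaw":0},{"rx":0,"ry":0,"rz":0,"tx":0,"ty":0,"tz":0,"jaw":0}]'
python3 -m pendant '[{"rx":0,"ry":0,"rz":0,"tx":0,"ty":0,"tz":1,"jaw":0},{"rx":0,"ry":0,"rz":0,"tx":0,"ty":0,"tz":0,"jaw":0}]'
python3 - <<'E'
from h import *
d=cam('scene'); save(d,'s8.png',(220,160,300,220),9)
E
```

```text
time_s: 10.67
tool_pos: [0.494, 0.0535, 0.1033]
tool_rot: [180.0, 0.0, -17.2]
force: [-1.9, 1.4, 3.1]
grip_width: 0.0005
time_s: 10.83
tool_pos: [0.4943, 0.0534, 0.1025]
tool_rot: [-180.0, -0.0, -17.2]
force: [-2.3, -0.1, 3.3]
grip_width: 0.0
time_s: 11.0
tool_pos: [0.4943, 0.0534, 0.1014]
tool_rot: [-180.0, -0.0, -17.2]
force: [-2.7, -0.1, 1.8]
grip_width: 0.0006
```

View pics/s8.png

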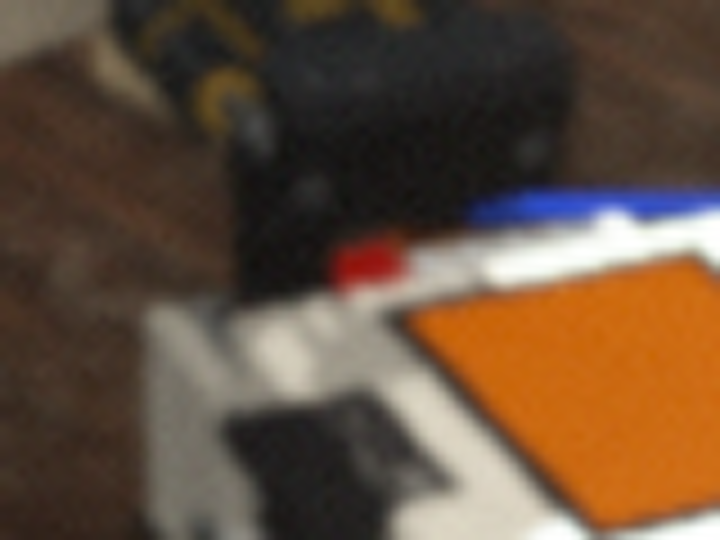

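The rocker's back end at (370,265) is now raised, so it has probably tipped. One small step more, then I'll lift away and check.

```bash
python3 -m pendant '[{"rx":0,"ry":0,"rz":0,"tx":0,"ty":0,"tz":1,"jaw":0},{"rx":0,"ry":0,"rz":0,"tx":0,"ty":0,"tz":0,"jaw":0}]'
python3 -m pendant '[{"rx":0,"ry":0,"rz":0,"tx":0,"ty":0,"tz":-20,"jaw":0},{"rx":0,"ry":0,"rz":0,"tx":0,"ty":0,"tz":-40,"jaw":0},{"rx":0,"ry":0,"rz":0,"tx":0,"ty":0,"tz":-40,"jaw":0},{"rx":0,"ry":0,"rz":0,"tx":0,"ty":0,"tz":-40,"jaw":0},{"rx":0,"ry":0,"rz":0,"tx":0,"ty":0,"tz":-40,"jaw":0},{"rx":0,"ry":0,"rz":0,"tx":-20,"ty":30,"tz":-20,"jaw":0},{"rx":0,"ry":0,"rz":0,"tx":0,"ty":40,"tz":0,"jaw":0},{"rx":0,"ry":0,"rz":0,"tx":0,"ty":40,"tz":0,"jaw":0},{"rx":0,"ry":0,"rz":0,"tx":0,"ty":40,"tz":0,"jaw":0},{"rx":0,"ry":0,"rz":0,"tx":0,"ty":40,"tz":0,"jaw":0},{"rx":0,"ry":0,"rz":0,"tx":0,"ty":40,"tz":0,"jaw":0},{"rx":0,"ry":0,"rz":0,"tx":0,"ty":40,"tz":0,"jaw":0},{"rx":0,"ry":0,"rz":0,"tx":0,"ty":40,"tz":0,"jaw":0},{"rx":0,"ry":0,"rz":0,"tx":0,"ty":40,"tz":0,"jaw":0},{"rx":0,"ry":0,"rz":0,"tx":0,"ty":0,"tz":0,"jaw":0},{"rx":0,"ry":0,"rz":0,"tx":0,"ty":0,"tz":0,"jaw":0}]'
python3 - <<'E'
from h import *
s=cam('scene'); save(s,'s9.png',(200,120,340,240),5)
d=cam('top'); save(d,'t9.png',(220,110,380,250),5)
for d,n in((s,'s'),(d,'t')):
    P=np.array([ch(px2w(d,u,v)) for v in range(120,260) for u in range(220,360)])
    for x in range(-60,12,6):
        q=P[(abs(P[:,1]-107)<10)&(abs(P[:,0]-x)<3)]
        if len(q): print(n,x,np.median(q[:,2]))
E
```

```text
time_s: 11.22
tool_pos: [0.4944, 0.0534, 0.1012]
tool_rot: [180.0, -0.0, -17.2]
force: [-3.7, 0.9, 7.2]
grip_width: 0.0005
time_s: 12.55
tool_pos: [0.3706, -0.2779, 0.3]
tool_rot: [180.0, 0.0, -17.5]
force: [-0.1, 0.8, -0.3]
grip_width: 0.0004
s -60 81.55000000000001
s -54 84.1
s -48 88.3
s -42 86.5
s -36 87.85
s -30 93.4
s -24 95.55
s -18 96.4
s -12 97.30000000000001
s -6 96.6
t -60 80.55000000000001
t -54 82.5
t -48 84.6
t -42 85.5
t -36 87.2
t -30 89.8
t -24 93.5
t -18 95.0
t -12 96.1
t -6 97.4
t 0 82.3
t 6 81.15
```

View pics/s9.png

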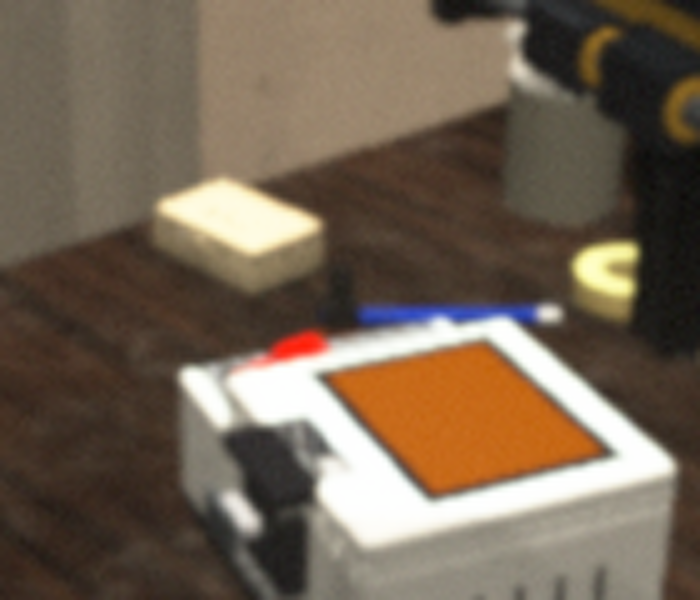

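View pics/t9.png

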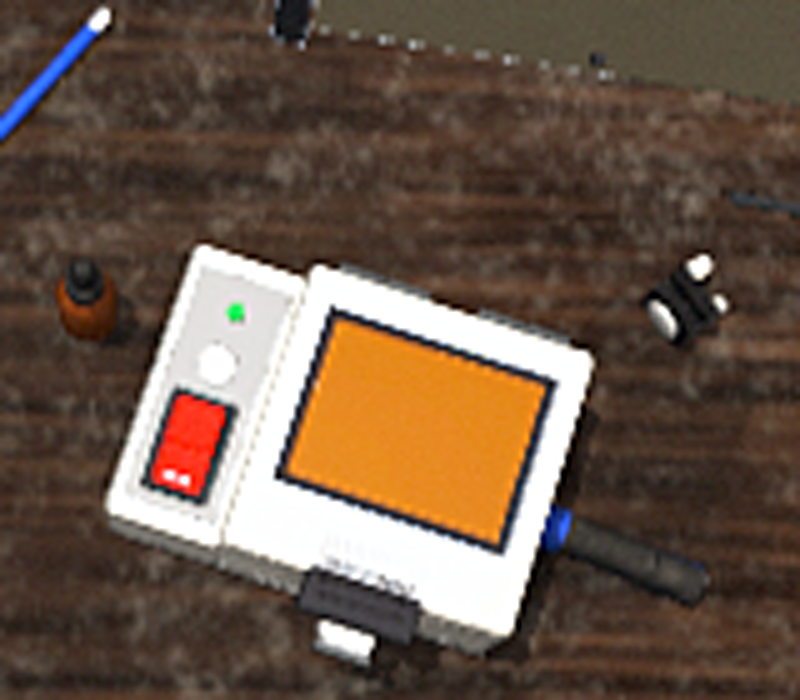

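The lid is flat. The rocker has tipped: its front is at 85 mm and its back at 97 mm. The bottle, mount and torch sit at the same pixels as at the start, and the arm is clear. Handing in.

```bash
python3 -c "
from cell import env
print(env.get_obs()['force']); env.sign_off()"
```

```text
[ 0.69355136 -0.11140616 -0.16594188]
the job is handed in; nothing more can be done
```

The chamber is shut and started, and I handed the job in at about 12.7 s of the 61 s allowed.

- **Lid:** I swung it over with the closed fingertips and pressed the pad down in 1 mm steps. The catch gave way at a reading of about 10.5 N. A further light press met a firm stop with the fingertips at 110 mm, which is the shut height. After release the lid's top measured flat at about 111 mm.
- **Rocker:** I pressed its raised front end down until it tipped, with readings of about 4.5 N before it went over and 7 N at the bottom stop. Afterwards its front measured about 85 mm and its back about 97 mm, so it is on.
- **Surroundings:** the bottle, torch and mirror mount were at the same pixels in the top view before and after. I did not compare the slide box and tape tube the same way, but the arm never worked near them.
- **At hand-in:** the arm was clear of everything, with the force near zero. No check failed. The rocker's 4.5 N is slightly under the stated 5 to 6 N, but I only read the force between steps.

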